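# Clamp the specimen jar and open its tight cap

## Task

Swing the crank on the jar chuck anticlockwise (seen from above) until its three jaws grip the standing specimen jar firmly, then unscrew the jar's tight black cap anticlockwise until its threads let go. Lift the cap level off the jar and finish still holding it in the gripper, over the open jar with a gap of 1 to 3 cm between cap and rim; the jar stays seated and clamped in the chuck. Leave the other things on the bench where they are.

Things in the scene. Friction and masses are not known exactly. Their poses are not given: they have to be found in the camera images.
- chuck: round steel chuck fixed to the bench, 112 mm across, on a 150 mm foot plate; origin on its vertical axis at bench level, z up. The jar stands on its flat top, 22 mm above the bench. Around it turns a dark sleeve (128 mm across, 5 to 18 mm high) with the crank. Three jaws on top, up to 56 mm above the bench, 120 degrees apart, slide radially 7 mm per rad of sleeve
- sleeve (a joint): turn of sleeve and crank, rad; grows anticlockwise seen from above, 0 (jaws open, 7 mm clear of a centred jar) to a stop at 1.4. The spring-backed jaws meet the jar at about 1.0 and grip it firmly at 1.25 to 1.4; the push at the post grows from 3 N (friction) to about 9 N. Let go, the crank springs back to about 1.2 and friction keeps it and the jaws there
- post (a point): middle of the crank's grip: an upright round black post, 18 mm diameter, from 17 to 80 mm above the bench; this point is 55 mm above the bench, 115 mm from the chuck's axis, and travels on a circle about it. The post does not spin on the crank. At joint 0 it lies at -2.18 rad from the chuck's own x axis
- jaw0: spring-backed steel jaw of the chuck, 16 mm wide, 30 degrees from the chuck's x axis; origin on the chuck's axis when open
- jaw1: steel jaw of the chuck, 16 mm wide, 150 degrees from the chuck's x axis; origin on the chuck's axis when open
- jaw2: steel jaw of the chuck, 16 mm wide, 270 degrees from the chuck's x axis; origin on the chuck's axis when open
- jar_center (a point): centre of the white jar standing loose on the chuck between the jaws (0.2 to 0.4 kg): round, 54 mm diameter, 66 mm tall to the shoulder, then a 43 mm wide neck to the rim 85 mm above its underside; this point is on its axis, 43 mm above its underside, z up. Unless clamped it spins along with the cap
- jar: the same jar, origin at the centre of its underside, z up
- jar_rim (a point): centre of the jar's rim, at the top of the neck, 85 mm above its underside, z up
- cap_center (a point): centre of the black ribbed cap screwed on that jar: 60 mm diameter, 20 mm tall, wider than the jar; this point is half-way up on its axis, z up. Screwed on, it is 7 mm below the rim, 78 mm above the jar's underside. Tight: turning takes about 0.25 N m all the way
- cap: the same cap (60 g), origin at the centre of its underside, z up. Two lugs under its skirt hold it down until it has been turned anticlockwise by about 0.95 rad (1.05 at most); from there to 1.5 rad, where it meets a hard stop, it lifts straight off. It hardly rises while turning
- spare_jar: bystander: another closed jar of the same look, standing on the bench beside the chuck, 90 mm tall
- dish: bystander: covered glass dish, 94 mm across, 16 mm high, near the chuck
- vial: bystander: small capped vial, 28 mm diameter, 60 mm tall, near the chuck
- beaker: bystander: clear plastic beaker, 72 mm across, 85 mm tall
- wash_bottle: bystander: white wash bottle, 68 mm diameter, 170 mm tall
- spatula: bystander: steel spatula lying flat, 190 mm long
- tub: bystander: white open tub, 110 mm across, 90 mm tall
There are look-alikes about, which are no part of the job. Leave any purple or yellow look-alike of the jar alone.

How it is judged:
By the outcome, as a careful person would: the job done as asked, in the order asked, and still so for the second after the job is handed in, while the arm keeps its last pose, push and grip.
It also fails if it takes over 58 s, if anything falls off the work surface, if the arm or the gripper's body presses on something with over 40 N, if the wrist force passes 120 N, or if a joint passes its speed limit or range.

## Robot

A 7-joint arm with a two-finger parallel gripper is mounted at the origin on the work surface. World frame = base frame: x ahead of the robot, y to its left, z up, the work surface at z = 0. Lengths are in m, angles in rad, forces in N, time in s.
With the tool pointing down it reaches from about 0.4 to 0.9 m from the base axis. Payload 5.5 kg.
Tool frame: the origin (TCP) lies at the very end of the fingers, on their centre line; the grasp point (between the pads) lies 19 mm behind it; z points along the fingers, y is the line along which they close (so a half turn about z gives the same grasp; the last joint's range is limited). The gripper opens to 92 mm and grips with 3 to 60 N. Pads are 19 mm wide; open, the fingers measure 130 mm over their backs; the gripper's body (75 mm by 190 mm) begins 47 mm behind the grasp point.
Start: joints at [0.263, 0.501, -0.427, 1.55, 0.221, 1.138, -0.21], TCP at [0.65, 0, 0.227] pointing down, gripper open.
Joint ranges: [-2.88, 2.88], [-0.31, 2.03], [-1.54, 1.56], [0.2, 2.42], [-1.41, 4.55], [0.19, 2.02], [-2.57, 2.57]. Speed limits (rad/s): [2.57, 2.57, 3.14, 3.14, 3.14, 3.14, 3.14].

## Interface

Orientations are given as a unit quaternion [x, y, z, w].
In Python, from cell import arm gives the robot as it stands.
- The arm moves only by the shell command python3 -m pendant 'ROWS' [FORCE]. ROWS is JSON, a list of rows, each a list of 7 numbers: the shift along the tool's x, y, z in mm, then the turn, a rotation vector about the tool's x, y, z in rad, then the opening in per cent of the stroke, from 0 (shut) to 100 (fully open). In form: [[dx, dy, dz, ax, ay, az, hand], ...]. A call has 1 to 10 rows; each row shifts and turns the commanded pose from where the row before left it, along the tool's axes as they then stand; what a row does not reach is not made up. A row lasts 1/10 s, in which the tool goes at most 50 mm and 8.59 degrees, less where a joint would pass 70% of its speed; a pose out of reach is approached as far as the arm can. A call is refused whole if a number of a shift passes 50 or a number of a turn 0.15, either way. A call with a gripper value outside its range is refused whole. The fingers move at their own pace and stop on an object; FORCE is the grip in N (left out, the last holds). Time passes only in rows, so rows that do not move let the fingers close. It gives the time, the measured TCP pose, the force, the opening and the grip force at its end, in the units of the state.
- arm.get_obs(): the state, without advancing time (a new reading comes with each control period).
- arm.read_camera(name): name is "scene" or "side" or "wrist"; returns a dict with "img" (480x640x3 uint8, red, green, blue), "K" (3x3 intrinsics, pixels), "dist" ([k1, k2, p1, p2, k3] as OpenCV has them; the pictures are not rectified), "cam_to_world" (4x4, takes a point from camera to world coordinates). Camera axes: x right, y down, z forward; pixel columns grow to the right and rows downward; lengths in m; the calibration is good to about 2 mm. A picture is of the moment at which its call begins. There is no depth.
- arm.sign_off(): hands the job in; it is judged then, once.
The state is a dict: "t": time; "qpos": joint angles; "qvel": joint speeds; "tau": joint torques, N m; "ee_pos": TCP position; "orientation": TCP orientation; "contact_force": force on the tool from outside, world axes, zero at the start; "wrist_torque": the same for the moment, N m; "finger_gap": finger opening in m; "grasp_force": force on a finger pad.
Only numpy, scipy, OpenCV 4.12 (cv2) and the standard library are available. Lean on these libraries where they do the work, as an engineer would, in place of code of your own. Each camera call takes 0.05 s, during which the arm holds its last target. There are 200 camera calls.

## Working session

There is one attempt and no reset: what is moved stays moved. The work goes in short steps, Python scripts to look and compute and a shell command to move; the robot and the scene stay as the last step left them, time stands still between calls to the robot, and variables do not carry over. Pictures are saved under pics/ and viewed, at most 10 in all, crops included, and the job is handed in when it is done.

```bash
mkdir -p pics; ls
python3 - <<'E'
from cell import arm
import cv2,numpy as np
o=arm.get_obs();print({k:np.round(v,3).tolist() for k,v in o.items()})
for n in("scene","side"):
    c=arm.read_camera(n);cv2.imwrite(f"pics/{n}0.png",c["img"][:,:,::-1])
    print(n,c["K"].tolist(),c["dist"],np.round(c["cam_to_world"],3).tolist())
E
```

```text
pics
{'t': 0.0, 'qpos': [0.263, 0.502, -0.427, 1.551, 0.221, 1.138, -0.21], 'qvel': [-0.001, -0.002, 0.002, 0.0, -0.001, -0.001, -0.001], 'tau': [-0.0, -56.66, -5.816, -27.911, -0.069, 0.031, 0.0], 'ee_pos': [0.649, -0.0, 0.226], 'orientation': [0.707, 0.707, -0.001, -0.001], 'contact_force': [0.283, -0.204, -0.369], 'wrist_torque': [0.004, 0.052, 0.032], 'grasp_force': 0.0, 'finger_gap': 0.092}
scene [[623.7282162502287, 0.0, 317.3818811880596], [0.0, 623.7282162502287, 243.79070838451221], [0.0, 0.0, 1.0]] [-0.18328187  0.          0.          0.          0.        ] [[0.256, 0.544, -0.799, 1.587], [0.967, -0.151, 0.208, -0.252], [-0.007, -0.825, -0.565, 0.841], [0.0, 0.0, 0.0, 1.0]]
side [[439.18407997916427, 0.0, 317.5870086443912], [0.0, 439.18407997916427, 243.33931973224213], [0.0, 0.0, 1.0]] [-0.04154381  0.          0.          0.          0.        ] [[-0.86, -0.271, 0.433, 0.115], [-0.511, 0.45, -0.733, 0.754], [0.004, -0.851, -0.525, 0.606], [0.0, 0.0, 0.0, 1.0]]
```

View pics/scene0.png

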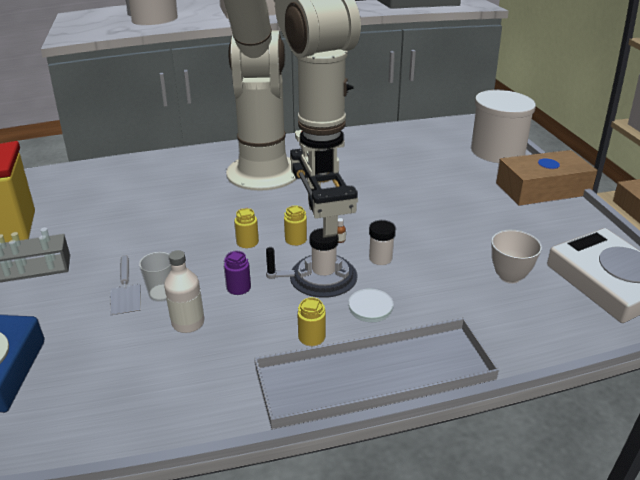

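View pics/side0.png

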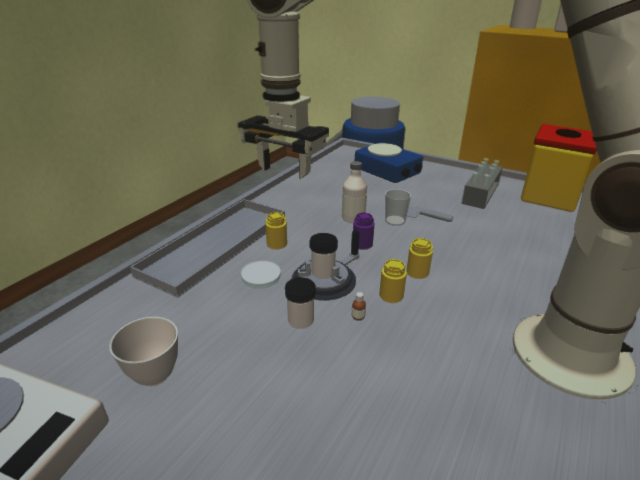

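The scene view shows the clamped-to-be jar on the chuck: cap (323,240), post (270,262), vial (340,230), dish (371,304). In the side view the cap is at (323,243) and the post at (355,242).
Candidates for the jar (scene pixels): white jar on the chuck (323,255), spare white jar (381,242), yellow ones (246,228), (295,225), (311,321), purple (237,272). I choose the one on the chuck, between the jaws.

```bash
cat > h.py <<'E'
import cv2,numpy as np
from cell import arm
def ray(c,px):
    u=cv2.undistortPoints(np.array([[px]],float),c["K"],c["dist"])[0,0]
    M=c["cam_to_world"];d=M[:3,:3]@[u[0],u[1],1];return M[:3,3],d/np.linalg.norm(d)
def plane(c,px,z):
    o,d=ray(c,px);return o+d*(z-o[2])/d[2]
def tri(rs):
    A=sum(np.eye(3)-np.outer(d,d) for o,d in rs);b=sum((np.eye(3)-np.outer(d,d))@o for o,d in rs)
    return np.linalg.solve(A,b)
def dark(c,box,t=45):
    x0,y0,x1,y1=box;m=(c["img"][y0:y1,x0:x1].max(2)<t).astype(np.uint8)
    n,l,s,ce=cv2.connectedComponentsWithStats(m)
    return [(s[i,:2]+[x0,y0]).tolist()+s[i,2:].tolist() for i in range(1,n) if s[i,4]>25]
E
python3 - <<'E'
from h import *
a=arm.read_camera("scene");b=arm.read_camera("side")
for c,box in((a,(255,222,365,300)),(b,(285,225,370,300))):print(dark(c,box))
ia=cv2.resize(a["img"][210:310,230:410],None,fx=4,fy=4)[:,:,::-1]
cv2.imwrite("pics/crop1.png",ia)
ib=cv2.resize(b["img"][220:320,270:380],None,fx=5,fy=5)[:,:,::-1];cv2.imwrite("pics/crop2.png",ib)
E
```

```text
[[310, 229, 28, 21, 408], [267, 248, 8, 26, 170], [295, 277, 25, 15, 66], [335, 278, 17, 12, 32]]
[[352, 230, 7, 25, 151], [310, 234, 27, 19, 451], [286, 277, 66, 23, 729]]
```

View pics/crop1.png

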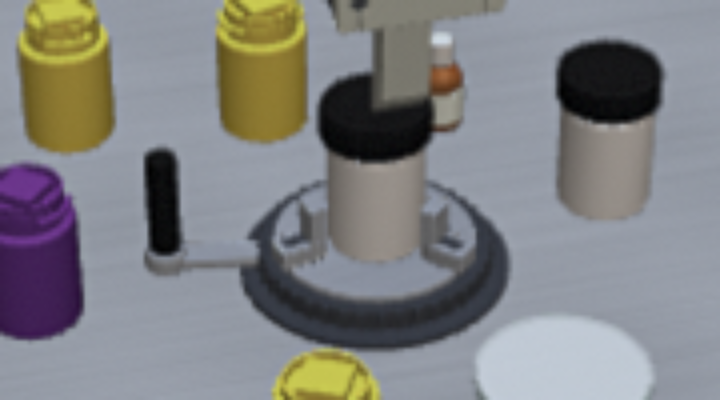

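View pics/crop2.png

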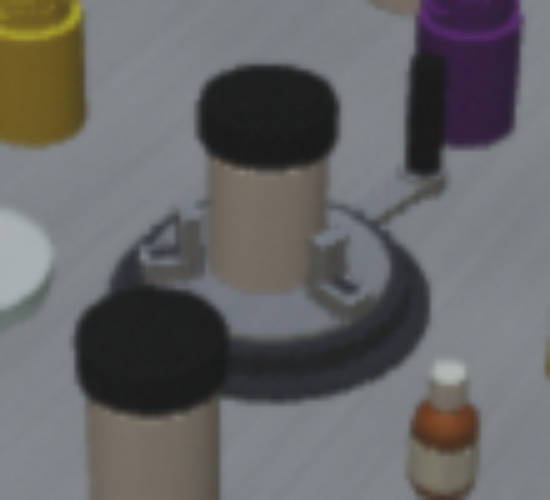

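The crops show the wanted jar: white, black ribbed cap (scene (324,239), side (323.6,243)), standing between open jaws; the post is at scene (270.5,261), side (355.5,242.5). The spare jar stands outside on the bench.

Run:
```python
from h import *
a=arm.read_camera("scene");b=arm.read_camera("side")
def T(p,q):
    rs=[ray(a,p),ray(b,q)];x=tri(rs);e=[np.linalg.norm(np.cross(x-o,d)) for o,d in rs];return np.round(x,4),np.round(e,4)
cap,_=C=T((324,239.4),(323.6,243.2));print("cap",C)
pt=T((270.5,248),(355.7,231.5))[0];pb=T((271,272.5),(355,254));print("posttop",pt,"bot",pb)
p=T((270.7,261),(355.4,242.7));print("post",p)
v=p[0]-cap;print("r",np.hypot(*v[:2]),"ang",np.arctan2(v[1],v[0]))
for n,pp,q in(("vial",(341,230),(358.5,306)),("spare",(382,230),(300,291)),("dish",(371,303),(261,273)),("purple",(237,272),(363,231)),("yA",(246,228),(420,258)),("yB",(295,225),(393,281)),("yC",(311,321),(276,231)),("wash",(182,300),(354,200))):print(n,*T(pp,q))
for cc,q in((a,(323.7,272)),(b,(323.5,273))):print(plane(cc,q,.022))
```

```text
cap (array([0.5235, 0.0384, 0.0983]), array([0.0006, 0.0006]))
posttop [ 0.499  -0.0735  0.0801] bot (array([ 0.4987, -0.0758,  0.0147]), array([0.0004, 0.0004]))
post (array([ 0.4996, -0.0754,  0.047 ]), array([0.0009, 0.0009]))
r 0.11628262982922254 ang -1.7778053533395124
vial [0.3963 0.1151 0.0289] [0.0007 0.0007]
spare [0.4914 0.1833 0.0759] [0.0008 0.0008]
dish [0.6523 0.1042 0.0109] [0.0002 0.0002]
purple [ 0.5131 -0.1506  0.0401] [0.0011 0.0011]
yA [ 0.3441 -0.1039  0.0397] [0.0003 0.0003]
yB [0.3636 0.0115 0.0397] [0.0006 0.0006]
yC [ 0.706  -0.0363  0.0391] [0.0012 0.0012]
wash [ 0.6003 -0.2729  0.0566] [0.0024 0.0024]
[0.53756695 0.03422616 0.022     ]
[0.51990133 0.04241545 0.022     ]
```

```bash
python3 -m pendant '[[-12.6,-25,0,0,0,0,100],[-12.6,-25,0,0,0,0,100],[-12.6,-25,0,0,0,0,100],[-12.6,-25,0,0,0,0,100],[-12.6,-25,0,0,0,0,100],[-12.6,-25,0,0,0,0,100],[0,0,10,0,0,0.1,100],[0,0,10,0,0,0.1,100],[0,0,0,0,0,0,100]]'
python3 - <<'E'
from h import *
c=arm.read_camera("wrist");cv2.imwrite("pics/w1.png",c["img"][:,:,::-1]);print(np.round(c["cam_to_world"],3).tolist(),c["K"][0,0],c["dist"])
E
```

```text
t: 1.2
ee_pos: [0.4989, -0.0757, 0.2059]
orientation: [0.775, 0.632, -0.001, -0.001]
contact_force: [-0.8, 0.0, 0.1]
finger_gap: 0.0917
grasp_force: 0.0
[[0.98, -0.192, -0.05, 0.512], [-0.198, -0.95, -0.241, -0.01], [-0.001, 0.247, -0.969, 0.364], [0.0, 0.0, 0.0, 1.0]] 347.9258299106552 [-0.0487409  0.         0.         0.         0.       ]
```

View pics/w1.png

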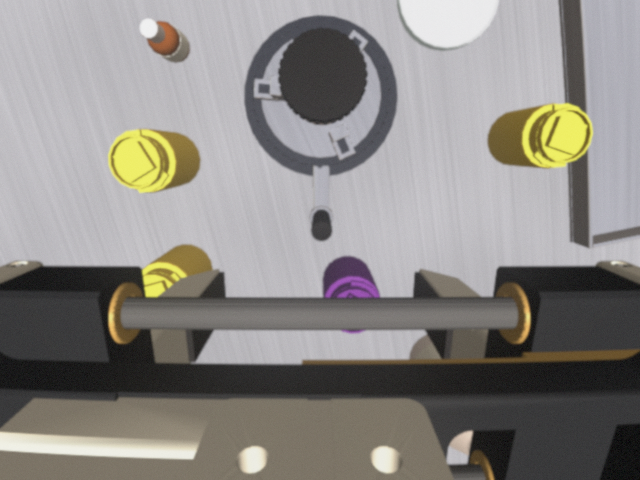

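The wrist view shows the cap's top disc at (323,75), the sleeve ring round (321,94), the post's top about (321,214) to foot (321,232), purple jar behind it, fingers at (185,310) and (450,310).

Run:
```python
from h import *
c=arm.read_camera("wrist");g=c["img"].max(2).astype(int)
m=(g<60).astype(np.uint8);
for b in dark(c,(230,5,410,250),60):print(b)
sub=c["img"][0:250,230:410].astype(int)
print("cap top",plane(c,(323,75),.110))
# sleeve: dark-bluish ring, fit ellipse of outer boundary
k=(sub.max(2)<100).astype(np.uint8);k=cv2.morphologyEx(k,cv2.MORPH_OPEN,np.ones((7,7)))
cs=max(cv2.findContours(k,cv2.RETR_EXTERNAL,cv2.CHAIN_APPROX_NONE)[0],key=cv2.contourArea)
e=cv2.fitEllipse(cs);ctr=(e[0][0]+230,e[0][1]);print(e,"sleeve",plane(c,ctr,.016))
for px in((321,238),(321,232),(321,212)):print(px,plane(c,px,.017)[:2],plane(c,px,.08)[:2])
M=np.linalg.inv(c["cam_to_world"])
for P in((.4993,-.0745,.08),(.499,-.0755,.02),(.5235,.0384,.11)):
    q=M@[*P,1];print(P,cv2.projectPoints(q[:3][None],np.zeros(3),np.zeros(3),c["K"],c["dist"])[0].ravel())
```

```text
[282, 30, 64, 63, 1272]
[322, 55, 23, 10, 66]
[294, 109, 54, 15, 157]
[314, 212, 14, 11, 109]
cap top [0.52451858 0.03872299 0.11      ]
((85.32485961914062, 69.87519073486328), (102.04222869873047, 106.92676544189453), 104.98722839355469) sleeve [0.52298066 0.06256608 0.016     ]
(321, 238) [ 0.49704039 -0.09631583] [ 0.49976776 -0.08068704]
(321, 232) [ 0.49826597 -0.09009235] [ 0.50077109 -0.07559216]
(321, 212) [ 0.50227697 -0.06972686] [ 0.50405471 -0.05891986]
(0.4993, -0.0745, 0.08) [319.0274578  231.08836447]
(0.499, -0.0755, 0.02) [318.93076906 218.69249253]
(0.5235, 0.0384, 0.11) [321.62307978  75.80316902]
```

```bash
python3 -m pendant '[[0,1,33,0,0,0,100],[0,0.5,33,0,0,0,100],[0,0,33,0,0,0,100],[0,0,33,0,0,0,100],[0,0,33,0,0,0,100],[0,0,0,0,0,0,15],[0,0,0,0,0,0,15],[0,0,0,0,0,0,15],[0,0,0,0,0,0,15],[0,0,0,0,0,0,15]]' 20
```

```text
t: 2.3
ee_pos: [0.5027, -0.0761, 0.0433]
orientation: [0.774, 0.633, 0.001, 0.001]
contact_force: [0.2, -0.7, 0.3]
finger_gap: 0.0563
grasp_force: 0.0
```

```bash
python3 -m pendant '[[0,-1,0,0,0,0,10],[0,0,0,0,0,0,10],[0,0,0,0,0,0,10],[0,0,0,0,0,0,10],[0,0,0,0,0,0,10],[0,0,0,0,0,0,10],[0,0,0,0,0,0,10],[0,0,0,0,0,0,10]]' 20
```

```text
t: 3.1
ee_pos: [0.5006, -0.0757, 0.0417]
orientation: [0.774, 0.633, 0.0, 0.0]
contact_force: [1.2, -0.3, -0.2]
finger_gap: 0.0176
grasp_force: 20.0
```

Gripped (17.6 mm). Now the arc.

```bash
python3 -m pendant '[[0.3,8,0,0,0,-0.07,10],[0.3,8,0,0,0,-0.07,10],[0.3,8,0,0,0,-0.07,10],[0.3,8,0,0,0,-0.07,10],[0.3,8,0,0,0,-0.07,10],[0.3,8,0,0,0,-0.07,10]]' 20; python3 -m pendant '[[0.3,8,0,0,0,-0.07,10],[0.3,8,0,0,0,-0.07,10],[0.3,8,0,0,0,-0.07,10],[0.3,8,0,0,0,-0.07,10],[0.3,8,0,0,0,-0.07,10],[0.3,8,0,0,0,-0.07,10]]' 20
python3 - <<'E'
from h import *
o=arm.get_obs();p=o["ee_pos"];v=p[:2]-[.524,.0386];print(np.hypot(*v),np.arctan2(v[1],v[0])+1.773,o["contact_force"])
E
```

```text
t: 3.7
ee_pos: [0.5476, -0.0752, 0.0417]
orientation: [0.624, 0.781, -0.001, -0.001]
contact_force: [-2.4, -0.7, 3.2]
finger_gap: 0.0174
grasp_force: 20.0
t: 4.3
ee_pos: [0.5911, -0.0556, 0.0417]
orientation: [0.448, 0.894, -0.001, -0.0]
contact_force: [-2.8, -0.1, 3.9]
finger_gap: 0.0174
grasp_force: 20.0
0.11567171256297937 0.8206247227800033 [-2.76805533 -0.08776683  3.94989223]
```

```bash
python3 -m pendant '[[0.3,8,0,0,0,-0.07,10],[0.3,8,0,0,0,-0.07,10],[0.3,8,0,0,0,-0.07,10],[0.3,8,0,0,0,-0.07,10],[0.3,8,0,0,0,-0.07,10],[0.3,8,0,0,0,-0.07,10],[0.3,8,0,0,0,-0.07,10],[0,0,0,0,0,0,10],[0,0,0,0,0,0,10]]' 20
python3 - <<'E'
from h import *
o=arm.get_obs();p=o["ee_pos"];v=p[:2]-[.524,.0386];print(np.hypot(*v),np.arctan2(v[1],v[0])+1.773,o["contact_force"])
E
```

```text
t: 5.2
ee_pos: [0.6202, -0.0229, 0.0411]
orientation: [0.222, 0.975, -0.009, -0.005]
contact_force: [-17.8, -16.9, 19.6]
finger_gap: 0.0177
grasp_force: 20.0
0.11418907906631783 1.2044148693143844 [-17.82632722 -16.8687967   19.59584353]
```

Run:
```python
from h import *
c=arm.read_camera("scene");b=arm.read_camera("side")
A=cv2.resize(c["img"][200:320,250:410],None,fx=4,fy=4);B=cv2.resize(b["img"][200:320,250:350],None,fx=4,fy=4)
cv2.imwrite("pics/s2.png",cv2.resize(np.hstack([A,B]),None,fx=.75,fy=.75)[:,:,::-1])
# earlier wrist jaw bearings, from saved pixels with the saved pose
M=np.array([[.98,-.192,-.05,.512],[-.198,-.95,-.241,-.01],[-.001,.247,-.969,.364],[0,0,0,1]])
w=arm.read_camera("wrist");w["cam_to_world"]=M
for px in((358,42),(265,88),(343,146)):
    v=plane(w,px,.05)[:2]-[.524,.0386];print(px,np.hypot(*v),np.arctan2(v[1],v[0]))
print(plane(w,(321,94.5),.012))
```

```text
(358, 42) 0.04829105122848046 0.7066632272627197
(265, 88) 0.04819368799579842 2.900263912656855
(343, 146) 0.04955073116262155 -1.3864021148737158
[0.52390165 0.04096373 0.012     ]
```

View pics/s2.png

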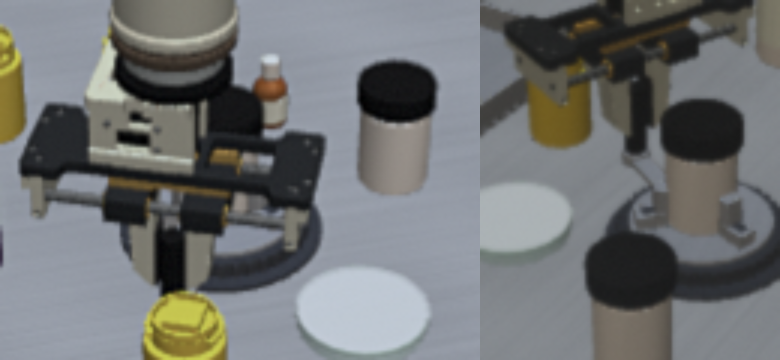

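The picture shows jaws meeting the jar, post near scene stop; wrist jaw bearings give chuck yaw ≈0.2, so the crank started at ≈0.2 and is now at its 1.4 stop. Ease off, let go and rise.

```bash
python3 -m pendant '[[-0.3,-8,0,0,0,0.07,10],[-0.3,-5,0,0,0,0.05,10],[0,0,0,0,0,0,10]]' 20;  python3 -m pendant '[[0,0,0,0,0,0,100],[0,0,0,0,0,0,100],[0,0,0,0,0,0,100],[0,0,0,0,0,0,100],[0,0,-30,0,0,0,100],[0,0,-30,0,0,0,100],[0,0,-30,0,0,0,100],[0,0,-30,0,0,0,100],[0,0,0,0,0,0,100]]'
```

```text
t: 5.65
ee_pos: [0.6188, -0.0265, 0.0414]
orientation: [0.278, 0.961, -0.002, -0.002]
contact_force: [-7.7, -3.9, 5.5]
finger_gap: 0.0174
grasp_force: 20.0
t: 6.55
ee_pos: [0.6249, -0.0228, 0.1667]
orientation: [0.276, 0.961, 0.001, 0.004]
contact_force: [0.4, -0.4, 0.1]
finger_gap: 0.0851
grasp_force: 0.0
```

```bash
python3 -m pendant '[[0,0,-2,0,0,0.14,100],[0,0,-2,0,0,0.14,100],[0,0,-2,0,0,0.14,100],[0,0,-2,0,0,0.14,100],[0,0,-2,0,0,0.14,100],[0,0,-2,0,0,0.14,100],[0,0,-2,0,0,0.14,100],[0,0,-2,0,0,0.14,100],[0,0,-2,0,0,0.14,100],[0,0,-2,0,0,0.14,100]]'; python3 -m pendant '[[0,0,0,0,0,0.14,100],[0,0,0,0,0,0,100]]'
cat >> h.py <<'E'
def to(target):
    from scipy.spatial.transform import Rotation as R
    o=arm.get_obs();r=R.from_quat(o["orientation"]);z=r.as_matrix()
    up=np.array([0,0,-1.]);tilt=np.cross(z[:,2],up)
    print("move mm in tool",np.round(1000*r.inv().apply(np.array(target)-o["ee_pos"]),1),"level rotvec tool",np.round(r.inv().apply(tilt),3),"q",np.round(o["qpos"],2),"yaw",np.arctan2(z[1,0],z[0,0])-np.pi/2)
E
python3 - <<'E'
from h import *
to((.524,.0386,.18))
c=arm.read_camera("scene")
print(dark(c,(255,222,365,330)))
print(plane(c,(0,0),0) is None)
E
```

```text
t: 7.55
ee_pos: [0.6212, -0.0235, 0.181]
orientation: [0.832, 0.555, -0.0, -0.0]
contact_force: [0.6, -0.1, -0.1]
finger_gap: 0.0916
grasp_force: 0.0
t: 7.75
ee_pos: [0.6212, -0.0235, 0.1812]
orientation: [0.868, 0.497, -0.0, 0.0]
contact_force: [-0.3, -0.6, 0.0]
finger_gap: 0.0916
grasp_force: 0.0
move mm in tool [   4.4 -115.3    1.2] level rotvec tool [-0.  0.  0.] q [ 0.26  0.49 -0.36  1.67  0.2   1.02 -0.69] yaw -0.5304421564818744
[[310, 229, 28, 21, 496], [294, 274, 12, 27, 216], [333, 277, 19, 14, 41]]
False
```

```bash
python3 -m pendant '[[0.8,-23,0,0,0,0,100],[0.8,-23,0,0,0,0,100],[0.8,-23,0,0,0,0,100],[0.8,-23,0,0,0,0,100],[0.8,-23,0,0,0,0,100],[0,0,0,0,0,0,100],[0,0,0,0,0,0,100]]'
python3 - <<'E'
from h import *
a=arm.read_camera("scene");b=arm.read_camera("side");w=arm.read_camera("wrist")
p=plane(a,(300,287.5),.05);v=p[:2]-[.524,.0395];print("post",p,np.hypot(*v),np.arctan2(v[1],v[0])+1.98)
print(dark(b,(285,225,370,300)))
cv2.imwrite("pics/w2.png",w["img"][:,:,::-1]);to((.524,.0386,.081))
E
```

```text
t: 8.5
ee_pos: [0.5241, 0.0378, 0.1818]
orientation: [0.867, 0.499, 0.0, 0.0]
contact_force: [0.9, 0.6, 0.8]
finger_gap: 0.092
grasp_force: 0.0
post [ 0.61127775 -0.03604287  0.05      ] 0.11543020083302602 1.2665498833645004
[[307, 226, 30, 28, 553], [286, 277, 66, 23, 716]]
move mm in tool [  1.   -1.6 100.7] level rotvec tool [ 0.001 -0.     0.   ] q [ 0.22  0.33 -0.41  1.91  0.16  0.94 -0.79] yaw -0.5300267576367881
```

View pics/w2.png

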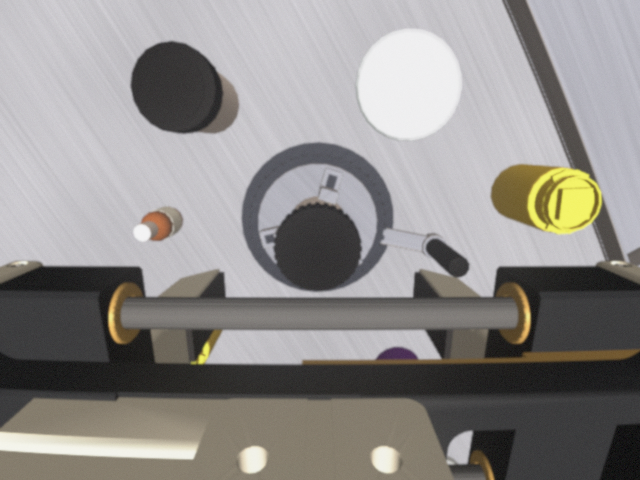

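Wrist view: cap disc centred (318,247) between the fingers (tips at x≈200 and 440), jaws touching the jar, crank turned to (440,250).

Run:
```python
from h import *
w=arm.read_camera("wrist");k=(w["img"][195:293,265:370].max(2)<48).astype(np.uint8)
cs=max(cv2.findContours(k,cv2.RETR_EXTERNAL,cv2.CHAIN_APPROX_NONE)[0],key=cv2.contourArea);e=cv2.minEnclosingCircle(cs);print(e)
P=plane(w,(318,247),.110);print(P,plane(w,(e[0][0]+265,e[0][1]+195),.11));to((P[0],P[1],.081))
```

```text
((66.0, 13.0), 1.000100016593933)
[0.5249208  0.03946704 0.11      ] [0.54600531 0.05838481 0.11      ]
move mm in tool [  2.2  -1.1 100.6] level rotvec tool [ 0. -0. -0.] q [ 0.22  0.33 -0.41  1.91  0.16  0.94 -0.79] yaw -0.5302590262544473
```

```bash
python3 -m pendant '[[2,-1,20,0,0,0,100],[0,0,20,0,0,0,100],[0,0,20,0,0,0,100],[0,0,20,0,0,0,100],[0,0,20,0,0,0,100],[0,0,0,0,0,0,100]]'; python3 -m pendant '[[0,0,0,0,0,0,55],[0,0,0,0,0,0,55],[0,0,0,0,0,0,55],[0,0,0,0,0,0,55],[0,0,0,0,0,0,55],[0,0,0,0,0,0,55],[0,0,0,0,0,0,55]]' 40
```

```text
t: 9.3
ee_pos: [0.5223, 0.0392, 0.0791]
orientation: [0.868, 0.497, -0.002, -0.001]
contact_force: [-0.9, 0.4, -0.2]
finger_gap: 0.092
grasp_force: 0.0
t: 10.0
ee_pos: [0.5248, 0.0399, 0.0824]
orientation: [0.868, 0.497, 0.001, 0.0]
contact_force: [-0.8, -0.3, 5.8]
finger_gap: 0.0599
grasp_force: 40.0
```

```bash
python3 -m pendant '[[0,0,0,0,0,-0.06,50],[0,0,0,0,0,-0.06,50],[0,0,0,0,0,-0.06,50],[0,0,0,0,0,-0.06,50],[0,0,0,0,0,-0.06,50],[0,0,0,0,0,-0.06,50],[0,0,0,0,0,-0.06,50]]' 45
python3 - <<'E'
from h import *
to((.5248,.0399,.0824));print(arm.get_obs()["wrist_torque"])
a=arm.read_camera("scene");print(dark(a,(285,262,320,310)))
cv2.imwrite("pics/s3.png",cv2.resize(a["img"][200:320,250:410],None,fx=4,fy=4)[:,:,::-1])
E
```

```text
t: 10.7
ee_pos: [0.5241, 0.04, 0.0824]
orientation: [0.744, 0.668, -0.0, 0.0]
contact_force: [-3.3, 0.5, 7.6]
finger_gap: 0.0596
grasp_force: 45.0
move mm in tool [-0.1  0.7  0. ] level rotvec tool [-0.  0.  0.] q [ 0.25  0.49 -0.47  1.97  0.32  0.75 -0.51] yaw -0.1082099478644949
[-0.00795794  0.6092806  -0.34343939]
[[294, 274, 12, 27, 217]]
```

View pics/s3.png

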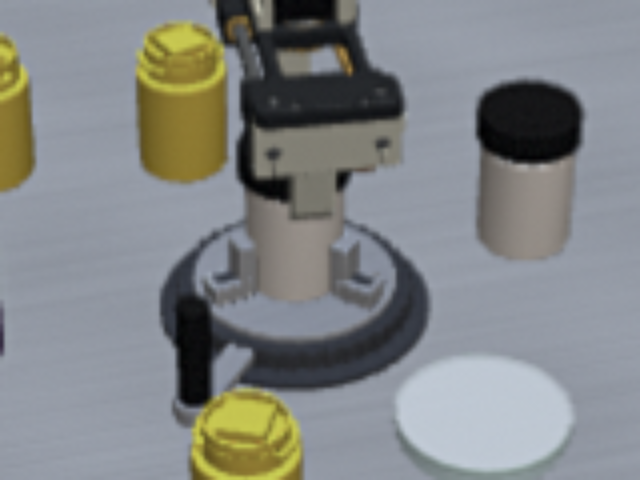

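The picture shows the cap gripped, jaws closed on the jar, the post unmoved at crop (193,345). Torque is as expected; continue to about 1.25 rad.

```bash
python3 -m pendant '[[0,0,0,0,0,-0.07,50],[0,0,0,0,0,-0.07,50],[0,0,0,0,0,-0.07,50],[0,0,0,0,0,-0.07,50],[0,0,0,0,0,-0.07,50],[0,0,0,0,0,-0.07,50]]' 45;python3 -m pendant '[[0,0,0,0,0,-0.07,50],[0,0,0,0,0,-0.07,50],[0,0,0,0,0,-0.07,50],[0,0,0,0,0,-0.07,50],[0,0,0,0,0,-0.07,50],[0,0,0,0,0,-0.07,50],[0,0,0,0,0,0,50]]' 45
python3 - <<'E'
from h import *
to((.5245,.0399,.0824));print(arm.get_obs()["wrist_torque"])
E
```

```text
t: 11.35
ee_pos: [0.523, 0.0399, 0.0824]
orientation: [0.589, 0.808, -0.001, -0.001]
contact_force: [-6.7, 0.2, 11.4]
finger_gap: 0.0597
grasp_force: 45.0
t: 12.05
ee_pos: [0.522, 0.0393, 0.0824]
orientation: [0.407, 0.913, -0.002, -0.001]
contact_force: [-9.1, -1.4, 15.9]
finger_gap: 0.0592
grasp_force: 45.0
move mm in tool [-1.2  2.2 -0.1] level rotvec tool [-0.004 -0.001 -0.   ] q [ 0.41  0.54 -0.66  1.97  0.46  0.79  0.21] yaw 0.7314404594670525
[-0.2536538   1.73275255 -0.0515112 ]
```

```bash
python3 -m pendant '[[0.7,-0.7,-1,0,0,0,50],[0.6,-0.8,-1,0,0,0,50],[0,0,-1,0,0,0,50],[0,0,-1,0,0,0,50],[0,0,-1,0,0,0,50],[0,0,0,0,0,0,50]]' 45
```

```text
t: 12.65
ee_pos: [0.5217, 0.0395, 0.0866]
orientation: [0.408, 0.913, -0.0, -0.0]
contact_force: [-0.6, -2.3, -2.5]
finger_gap: 0.0596
grasp_force: 45.0
```

```bash
python3 -m pendant '[[0,0,-4,0,0,0,50],[0,0,-4,0,0,0,50],[0,0,-4,0,0,0,50],[0,0,-4,0,0,0,50],[0,0,-4,0,0,0,50],[0,0,-4,0,0,0,50],[0,0,-4,0,0,0,50],[0,0,-4,0,0,0,50],[0,0,-1,0,0,0,50],[0,0,0,0,0,0,50]]' 45
python3 - <<'E'
from h import *
to((.5245,.0395,.1195))
a=arm.read_camera("scene");b=arm.read_camera("side")
A=cv2.resize(a["img"][200:320,270:370],None,fx=4,fy=4);B=cv2.resize(b["img"][200:320,270:370],None,fx=4,fy=4)
cv2.imwrite("pics/s4.png",np.hstack([A,B])[:,:,::-1]);print(arm.get_obs()["contact_force"])
E
```

```text
t: 13.65
ee_pos: [0.5223, 0.0398, 0.1199]
orientation: [0.408, 0.913, 0.0, 0.0]
contact_force: [0.1, -0.5, 0.4]
finger_gap: 0.0593
grasp_force: 45.0
move mm in tool [-1.7  1.4  0.4] level rotvec tool [0. 0. 0.] q [ 0.44  0.48 -0.7   1.95  0.41  0.86  0.25] yaw 0.729926799248874
[ 0.43330872  0.47009645 -1.17111008]
```

View pics/s4.png

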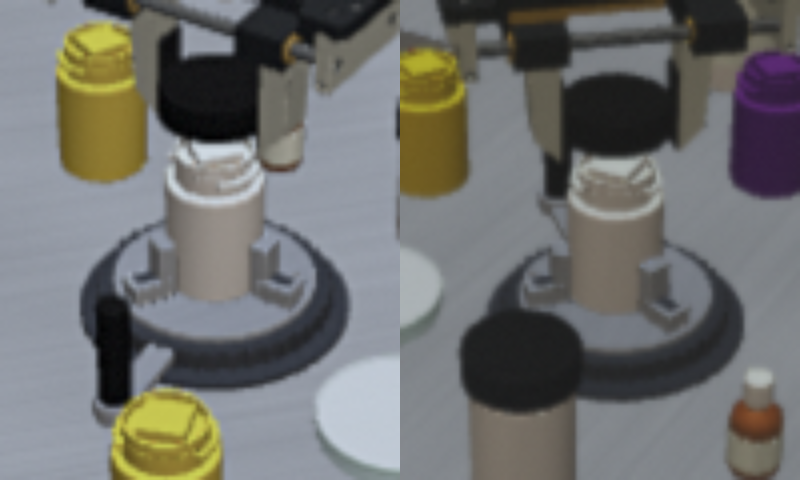

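The view shows the cap level in the gripper above the open, seated jar (neck visible at scene crop (215,150)), crank unmoved. Quick check of the gap.

Run:
```python
from h import *
a=arm.read_camera("scene");b=arm.read_camera("side")
x=tri([ray(a,(322.7,224.4)),ray(b,(324.7,228.4))]);print("cap",x,"gap",x[2]-.010-.107)
print(arm.sign_off())
```

```text
cap [0.52207788 0.03626579 0.13546422] gap 0.01846421757136006
the job is handed in; nothing more can be done
None
```

The job is handed in: the jaws grip the jar, and the unscrewed cap is held level in the gripper over the open, seated jar, about 1.8 cm above the rim, at about 14 s on the clock.

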